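# Close and clip the staple tin, then hold it up level

## Task

Close up the rectangular tin of staples that stands on the bamboo board: set its loose rectangular lid squarely and fully home on it and fold the clip on its end right down over the lid. Then grip the closed tin by its two long sides, lift it about 10 cm clear of the board and finish still holding it there above the board, level and steady, so that the board can be wiped underneath; do not let go. Leave the stapler, the pens, the tape gun, the round tin and the tape roll where they stand.

Things in the scene. Friction and masses are not known exactly. Their poses are not given: they have to be found in the camera images.
- tin: Open rectangular stainless tin, 130 (x) x 62 (y) x 50 mm (z), mouth inside 124 x 56, staple strips in it up to z = 26 mm; about 0.35 kg, loose, on the bamboo board. Origin: centre of its underside; x along its length towards the end with the clip, z up. The clip's two hinge lugs on the +x end reach from x = 70 to 81, up to z = 59 mm, within 18 mm of the middle line.
- lid: Rectangular stainless lid, lying knob up on the cork mat, 0.12 kg. Origin: centre of its underside. z 0 to 10 mm: plug that enters the tin's mouth, 120 x 52, tapering over its lowest 7 to 112 x 44; 10 to 13: plate 129 (x) x 61 that rests on the rim; up to 29: bar knob in the middle, 40 along x, 12 wide. Fits either way round. Home, its origin is 40 mm above the tin's underside, its knob's top 69.
- clip (a joint): Hinge of the clip on the tin's +x end, rad: 0 = flat down over the lid, pi/2 = straight up, more = leaning away from the tin (starts 1.85 to 2.2, at most 2.3). Hinge line along the tin's y at x = 76, z = 54 mm in the tin's frame. Light friction (0.3 N at the tip), no spring, stays where left. Push its outer side towards the tin to fold it over, then press it down on the lid (a few N).
- clip_tip (a point): Free end of the clip, a steel tongue 40 mm long from the hinge line, 20 mm wide, 4 mm thick. Folded down it reaches to 36 mm from the tin's middle, its upper face at about 58.5 mm above the tin's underside.
- board: Bamboo board, 280 (x) x 160 (y) mm, fixed; its top is 35 mm above its origin, which lies at the shelf surface under the board's middle. A silver screw clamp grips its -x edge at y = +35 to +55 mm (tommy bar +22 to +68 mm), reaching to x = -110 mm and 101 mm above the shelf surface.
- mat: Cork mat under the lid, 180 x 140 x 4 mm, fixed. Origin: centre of its underside, on the shelf.
- stapler: Yellow stapler, 125 (x) x 32 x 55 mm, loose bystander. Origin: centre of its underside.
- pen1: Violet marker pen standing upright, 20 mm in diameter, 123 mm tall, loose bystander. Origin: centre of its foot.
- pen2: The other violet marker pen, the same, upright. Origin: centre of its foot.
- tape_gun: White tape gun, 250 (x) x 54 x 100 mm, loose bystander. Origin: on the shelf under the tape wheel's middle; handle towards its -x.
- round_tin: Round stainless tin with its own lid on, 88 mm in diameter, 95 mm tall, loose bystander. Origin: centre of its underside.
- tape_roll: Roll of packing tape lying flat, 96 mm in diameter, 48 mm tall, loose bystander. Origin: centre of its underside.
Mind the look-alikes: they are no part of the job. Leave any orange or purple look-alike of the tin alone.

How it is judged:
By the outcome, as a careful person would: the job done as asked, in the order asked, and still so for the second after the job is handed in, while the arm keeps its last pose, push and grip.
It also fails if it takes over 64 s, if anything falls off the work surface, if the arm or the gripper's body presses on something with over 40 N, if the wrist force passes 120 N, or if a joint passes its speed limit or range.

## Robot

A 7-joint arm with a two-finger parallel gripper is mounted at the origin on the work surface. World frame = base frame: x ahead of the robot, y to its left, z up, the work surface at z = 0. Lengths are in m, angles in rad, forces in N, time in s.
With the tool pointing down it reaches from about 0.4 to 0.875 m from the base axis. Payload 19.3 kg.
Tool frame: the origin (TCP) lies on the front face of the gripper's body, between the roots of the fingers; the fingertips stand 73 mm ahead of it and the grasp point (between the pads) lies 54 mm ahead of it; z points along the fingers, y is the direction in which the jaws open and shut (so a half turn about z gives the same grasp; the last joint's range is limited). The gripper opens to 85 mm and grips with 20 to 120 N. Pads are 22 mm wide; open, the fingers measure 114 mm over their backs; the gripper's body (76 mm by 85 mm) begins 54 mm behind the grasp point. The pads swing forward as they close: fully open they stand 13 mm farther back than shut.
Start: joints at [-1.247, 0.521, -0.036, 1.599, 0.021, 1.021, -0.113], TCP at [0.24, 0.577, 0.304] pointing down, gripper open.
Joint ranges: [-2.91, 2.91], [-0.3, 2.13], [-1.5, 1.42], [0.17, 2.43], [-1.26, 4.41], [0.16, 1.93], [-2.52, 2.52]. Speed limits (rad/s): [1.89, 1.89, 2.39, 2.39, 3.01, 3.01, 3.01].

## Interface

Orientations are given as [roll, pitch, yaw] about the fixed x, y, z axes, in that order (R = Rz(yaw) Ry(pitch) Rx(roll)).
In Python, from workcell import bot gives the robot as it stands.
- The arm moves only by the shell command python3 -m crank 'ROWS' [OPENING] [FORCE]. ROWS is a JSON object of lists of equal length, an entry for each row: "travel": the shift along the world's x, y, z in cm, a list of three; "rot": the turn, a rotation vector about the world's x, y, z in degrees, a list of three. A call has 1 to 8 rows; each row is the pose to reach, as a shift and turn from the pose commanded when the call began; what a row does not reach only later rows make up. A row lasts 1/10 s, in which the tool goes at most 50 mm and 8.59 degrees, less where a joint would pass 70% of its speed; a pose out of reach is approached as far as the arm can. A call with a gripper value outside its range is refused whole. OPENING is the opening, from -1 (shut) to 1 (fully open), so that 0 is half open, set as the call begins (- or left out, the last holds). The fingers move at their own pace and stop on an object; FORCE is the grip in N (left out, the last holds). Time passes only in rows, so rows that repeat a pose let the fingers close. It gives the time, the measured TCP pose, the force and the opening at its end, in the units of the state.
- bot.observe(): the state, without advancing time (a new reading comes with each control period).
- bot.grab_frame(name): name is "scene" or "top" or "wrist"; returns the picture (384x512x3 uint8, red, green, blue); there is no depth.
- bot.camera_model(name): a dict with "fx", "fy", "cx", "cy" (pixels), "k1" (the pictures are not rectified: a ray, as slopes to the right and down, at radius r is drawn at 1 + k1 r^2 times it, then the intrinsics apply), "R" (3x3) and "t" (3): a world point X has camera coordinates R X + t. Camera axes: x right, y down, z forward; pixel columns grow to the right and rows downward; lengths in m; the calibration is good to about 2 mm. A picture is of the moment at which its call begins: read the wrist's pose just before it. camera_model takes no time and is no camera call; for the wrist camera it gives the pose at the moment of the call.
- bot.job_done(): hands the job in, once; it reports no verdict.
Trained networks look in the newest picture that a camera, given by its name, has taken for a name from the list of things; names that differ only in an ending like _2 or _b are one class to them, and where a whole thing is asked for, a point or a joint stands for the part that bears it (a point fixed in the world has none). Each returns a list of dicts, best first, with "conf" (0 to 1); they miss things now and then, are a little off and sometimes report something else, mostly with a low value. They report only what shows in the picture. A call takes as long as a camera call. They do not tell look-alikes from the thing itself.
- bot.silhouettes(camera, thing): "pixels" (384x512 bool, what is visible of it) and "box" ([centre column, centre row, width, height] in pixels, round what is visible of it).
The state is a dict: "clock": time; "qpos": joint angles; "qd": joint speeds; "joint_efforts": joint torques, N m; "position": TCP position; "tool_rot": TCP orientation; "force": force on the tool from outside, world axes, zero at the start; "moment": the same for the moment, N m; "grip_width": finger opening in m.
Only numpy, scipy, OpenCV 4.12 (cv2) and the standard library are available. Lean on these libraries where they do the work, as an engineer would, in place of code of your own. Each camera call takes 0.05 s, during which the arm holds its last target.

## Working session

There is one attempt and no reset: what is moved stays moved. The work goes in short steps, Python scripts to look and compute and a shell command to move; the robot and the scene stay as the last step left them, time stands still between calls to the robot, and variables do not carry over. Pictures are saved under pics/ and viewed, and the job is handed in when it is done.

```bash
ls; mkdir -p pics; python3 - <<'E'
from workcell import bot
import cv2
s=bot.observe(); print({k:(s[k]) for k in s})
for n in ("scene","top","wrist"):
    f=bot.grab_frame(n); cv2.imwrite(f"pics/{n}0.png",f[:,:,::-1]); m=bot.camera_model(n); print(n,m)
E
```

```text
pics
{'clock': 0.0, 'qpos': array([-1.2471807 ,  0.52202279, -0.03633546,  1.5999783 ,  0.02119705,
        1.0211036 , -0.11277924]), 'qd': array([ 0.0015421 , -0.00035455,  0.00044845, -0.00033238,  0.00074452,
        0.00062666,  0.00062035]), 'joint_efforts': array([ 1.23436697e-03, -9.27114487e+01,  1.98023580e+00, -3.69941676e+01,
        1.76996860e-02,  7.81075156e-03,  3.85916195e-06]), 'position': array([0.23975095, 0.57692125, 0.30333076]), 'tool_rot': array([-3.14046787e+00,  7.34890703e-05,  2.74779277e+00]), 'force': array([-0.61467677, -0.23891472,  0.24529987]), 'moment': array([ 0.03797494, -0.01355792, -0.00012232]), 'grip_width': 0.08540786527737079}
scene {'fx': 370.94186768517005, 'fy': 370.94186768517005, 'cx': 255.92820924220615, 'cy': 189.533970400895, 'k1': -0.09790709823941195, 'R': array([[-0.75878085,  0.65116441, -0.01537943],
       [ 0.40401657,  0.45200436, -0.79527522],
       [-0.51090335, -0.60965315, -0.60605346]]), 't': array([ 0.3860204 , -0.13963487,  1.30842146])}
top {'fx': 495.3808962474086, 'fy': 495.3808962474086, 'cx': 247.37797509711942, 'cy': 193.92752043668798, 'k1': 0.019138703257892197, 'R': array([[-0.02872836, -0.99948128, -0.0145554 ],
       [-0.99698954,  0.02969978, -0.07162251],
       [ 0.07201765,  0.01245398, -0.9973256 ]]), 't': array([0.02389232, 0.50463184, 1.51442927])}
wrist {'fx': 268.8341439892243, 'fy': 268.8341439892243, 'cx': 254.48443062600816, 'cy': 187.93842350854152, 'k1': 0.0017597184073470805, 'R': array([[ 3.84787787e-01,  9.23004835e-01,  6.58594987e-04],
       [ 8.86493324e-01, -3.69765165e-01,  2.78214502e-01],
       [ 2.57036856e-01, -1.06469702e-01, -9.60518744e-01]]), 't': array([-0.62577958, -0.03444998,  0.3767252 ])}
```

View pics/scene0.png

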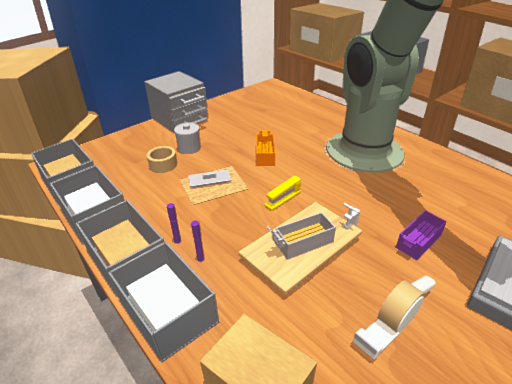

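View pics/top0.png

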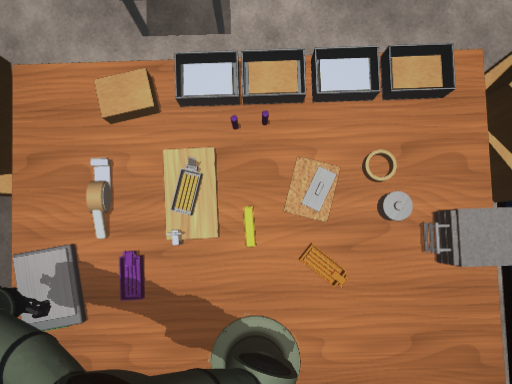

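View pics/wrist0.png

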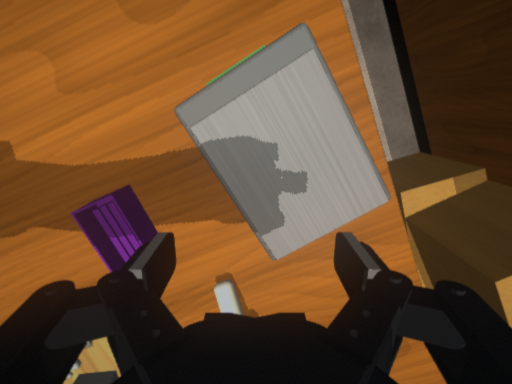

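```bash
cat > h.py <<'E'
import numpy as np, cv2
from workcell import bot
def ray(m,px):
    px=np.atleast_2d(np.array(px,float))
    d=np.c_[(px[:,0]-m['cx'])/m['fx'],(px[:,1]-m['cy'])/m['fy']]
    u=d.copy()
    for _ in range(10):
        r2=(u**2).sum(1,keepdims=True); u=d/(1+m['k1']*r2)
    v=np.c_[u,np.ones(len(u))]@m['R']
    return -m['R'].T@m['t'], v
def onz(m,px,z):
    c,v=ray(m,px); s=(z-c[2])/v[:,2]; return c+s[:,None]*v
def proj(m,X):
    X=np.atleast_2d(X); c=X@np.array(m['R']).T+m['t']; u=c[:,:2]/c[:,2:]
    u=u*(1+m['k1']*(u**2).sum(1,keepdims=True))
    return u*[m['fx'],m['fy']]+[m['cx'],m['cy']]
def box(L,W,z0,z1,cx=0,cy=0):
    return np.array([[cx+a*L/2,cy+b*W/2,z] for z in(z0,z1) for a in(-1,1) for b in(-1,1)])
def place(P,x,y,yaw,z):
    c,s=np.cos(yaw),np.sin(yaw); return np.c_[P[:,0]*c-P[:,1]*s+x,P[:,0]*s+P[:,1]*c+y,P[:,2]+z]
def save(name,f,scale=1,crop=None):
    im=f[:,:,::-1].copy()
    if crop: im=im[crop[1]:crop[3],crop[0]:crop[2]]
    if scale!=1: im=cv2.resize(im,None,fx=scale,fy=scale,interpolation=cv2.INTER_CUBIC)
    cv2.imwrite('pics/'+name+'.png',im)
E
python3 - <<'E'
from h import *
m=bot.camera_model('top')
for th,z in (('tin',.085),('lid',.017),('board',.035),('mat',.004),('clip',.1)):
    for r in bot.silhouettes('top',th)[:3]:
        p=r['pixels'].astype(np.uint8)
        c,_=cv2.findContours(p,cv2.RETR_EXTERNAL,cv2.CHAIN_APPROX_NONE)
        if not c: continue
        pts=max(c,key=cv2.contourArea)[:,0,:]
        w=onz(m,pts,z)[:,:2]
        (cc,sz,an)=cv2.minAreaRect((w*1000).astype(np.float32))
        print(th,round(r['conf'],2),np.round(r['box']),np.round(cc,1),np.round(sz,1),round(an,1))
f=bot.grab_frame('top'); save('topcrop',f,4,(150,130,250,260))
f=bot.grab_frame('scene'); save('scenecrop',f,4,(230,190,380,300))
save('scenelid',f,4,(140,120,330,220))
E
```

```text
tin 0.86 [323. 262.  52.  42.] [ 281.3 -209.7] [151.1  64.2] 47.8
tin 0.68 [188. 188.  30.  56.] [532.6 185.4] [ 71.5 169.3] 74.7
tin 0.57 [133. 274.  26.  44.] [272.5 354.4] [145.1  71.2] 1.2
lid 0.96 [320. 188.  35.  40.] [ 517.1 -210.8] [ 62.1 126.9] 62.6
board 0.89 [190. 198.  52. 100.] [506.7 183.8] [297.5 163.9] 0.2
board 0.23 [381. 167.  31.  31.] [ 579.9 -396.5] [ 92.2 100.4] 43.1
mat 0.86 [313. 188.  54.  67.] [ 518.2 -191.6] [141.6 180.1] 74.1
clip 0.6 [193. 162.   8.  12.] [598.4 171.4] [17.7 29.8] 88.8
clip 0.58 [340. 281.   8.  14.] [ 248.5 -248.9] [40.2 20.4] 43.2
clip 0.41 [129. 260.   6.  13.] [318.5 357.6] [17.5 37.7] 89.4
```

View pics/topcrop.png

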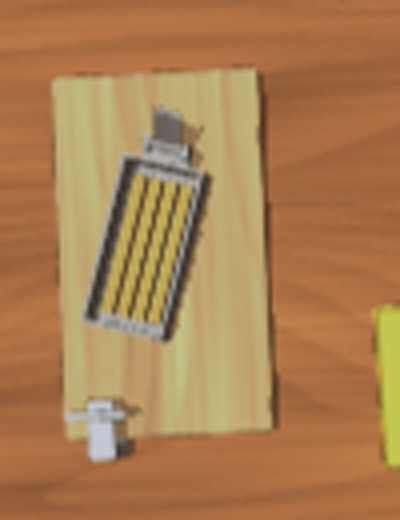

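View pics/scenecrop.png

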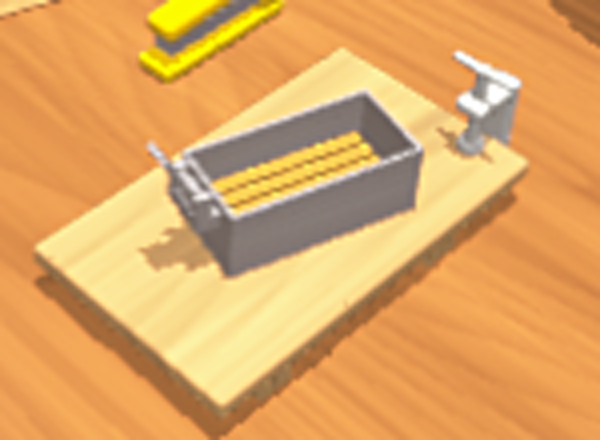

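View pics/scenelid.png

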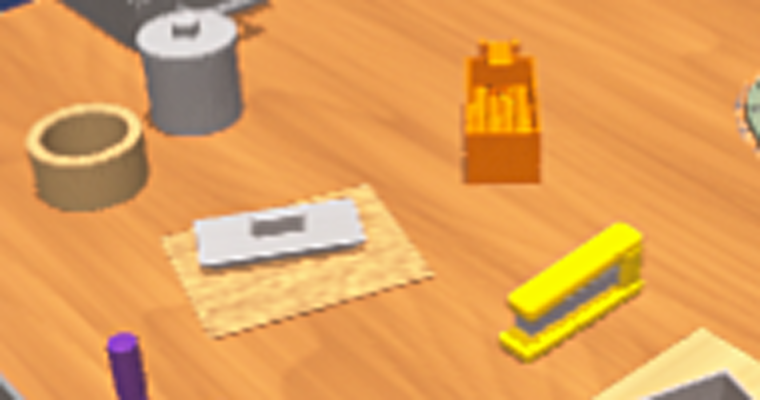

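```bash
python3 - <<'E'
from h import *
m=bot.camera_model('top')
c=np.array([[125,158],[210,178],[165,338],[85,320]])/4+[150,130]-.4
w=onz(m,c,.085)*1000
print(w.round(1)); print(w.mean(0).round(1))
d=(w[0]+w[1]-w[2]-w[3])/2; print(np.linalg.norm(d),np.degrees(np.arctan2(d[1],d[0])))
e=(w[0]+w[3]-w[2]-w[1])/2; print(np.linalg.norm(e),np.degrees(np.arctan2(e[1],e[0])))
m=bot.camera_model('wrist'); C,v=ray(m,[[255,192]]); print(C,v, bot.observe()['clock'])
s=bot.observe()
# camera offset in tool frame
from scipy.spatial.transform import Rotation as R
T=R.from_euler('xyz',s['tool_rot']); print(T.inv().apply(C-s['position']), T.inv().apply(v))
E
```

```text
[[580.2 204.   85. ]
 [563.3 141.1  85. ]
 [445.5 177.   85. ]
 [460.6 235.9  85. ]]
[512.4 189.5  85. ]
123.44470220134481 -15.939360939586482
62.96826880750831 75.3270239733669
[0.17454133 0.60506883 0.37224517] [[ 0.27139874 -0.1095965  -0.95632801]] 0.5
[ 0.07100309  0.00073943 -0.06837882] [[-0.29268601  0.00302227  0.9563251 ]]
```

```bash
python3 -m crank '{"travel":[[2.5,-3.5,0],[5,-7,0],[7.5,-10.5,0],[10,-14.5,0],[13,-18.5,0],[16,-22.5,0],[19,-27,0],[22,-31,0]],"rot":[[0,0,1],[0,0,2],[0,0,3],[0,0,4],[0,0,5],[0,0,6],[0,0,7],[0,0,7]]}'; python3 -m crank '{"travel":[[2.5,-3.5,0],[5,-7.5,0],[5,-7.5,0],[5,-7.5,0],[5,-7.5,0]],"rot":[[0,0,0],[0,0,0],[0,0,0],[0,0,0],[0,0,0]]}'
python3 - <<'E'
from h import *
s=bot.observe(); print(s['position'],s['tool_rot'],s['clock'])
m=bot.camera_model('wrist'); f=bot.grab_frame('wrist'); save('w1',f,1.5); 
P=place(box(130,62,0,50)/1000,.5124,.1895,np.radians(-15.5),.035); print(proj(m,P).round())
E
```

```text
clock: 1.3
position: [0.4582, 0.2686, 0.3042]
tool_rot: [3.141, 0.0, 2.871]
force: [0.7, 1.3, 0.1]
grip_width: 0.0853
clock: 1.8
position: [0.507, 0.1962, 0.3039]
tool_rot: [3.141, -0.0, 2.871]
force: [0.6, -0.1, 0.6]
grip_width: 0.0855
[0.50700149 0.19622528 0.30389131] [ 3.14124739e+00 -3.14781865e-04  2.87091709e+00] 1.8
[[224. 121.]
 [275. 121.]
 [227. 220.]
 [273. 220.]
 [219. 123.]
 [278. 123.]
 [223. 237.]
 [276. 237.]]
```

View pics/w1.png

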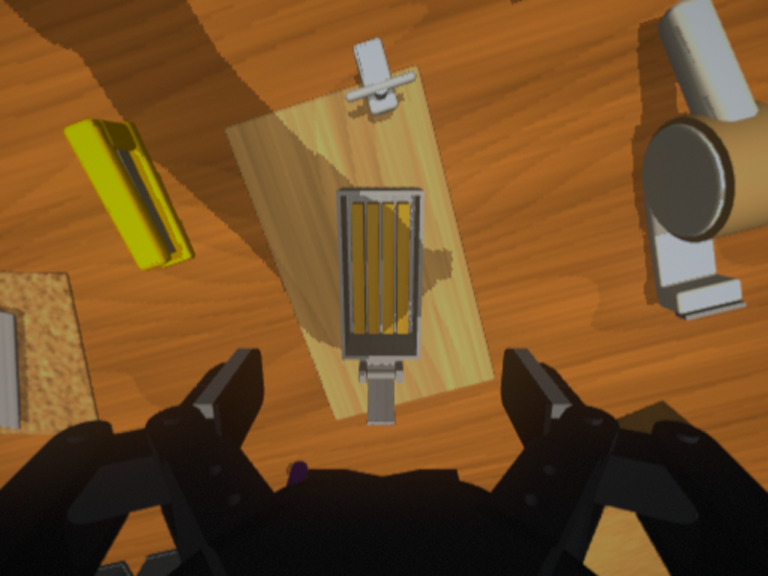

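```bash
python3 - <<'E'
from h import *
m=bot.camera_model('wrist'); f=bot.grab_frame('wrist'); save('w1c',f,5,(200,110,310,290-60))
save('w1d',f,5,(200,190,310,300))
E
```

```text
(no output)
```

View pics/w1c.png

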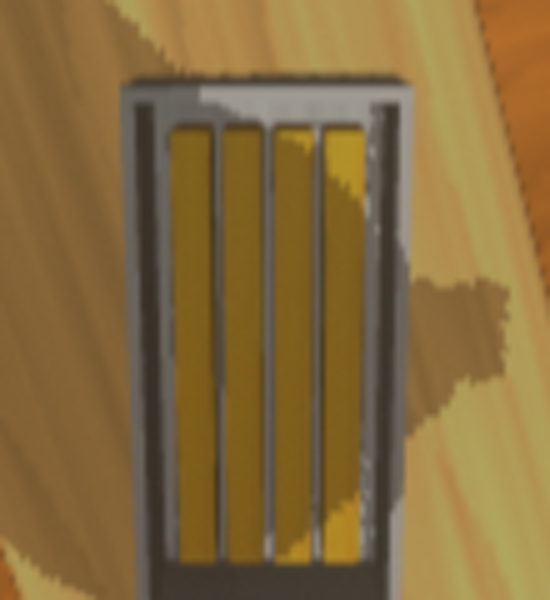

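View pics/w1d.png

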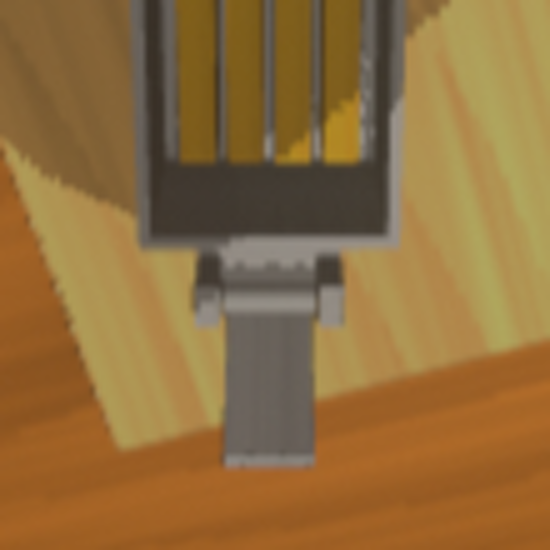

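```bash
cat > fit.py <<'E'
from h import *
from scipy.optimize import least_squares
def fitrect(m,px,L,W,z,x0):
    # px order: (-x,+y) etc given by matching corners list
    sg=np.array([[-1,1],[-1,-1],[1,-1],[1,1]])
    best=None
    for k in range(4):
      for fl in (1,-1):
        o=np.roll(np.arange(4),k)[::fl]
        C=np.c_[sg[o]*[L/2,W/2],np.zeros(4)]
        r=least_squares(lambda p:(proj(m,place(C,p[0],p[1],p[2],z))-px).ravel(),x0)
        if abs(r.x[2]-x0[2])<.6 and (best is None or r.cost<best.cost): best=r
    return best
E
python3 - <<'E'
from fit import *
m=bot.camera_model('wrist')
px=np.array([[224.4,127.2],[282.8,126.8],[280.4,238.6],[228,239.4]])-.4
r=fitrect(m,px,.130,.062,.085,[.512,.19,-.27]); print(r.x,np.degrees(r.x[2]),r.fun.round(2))
x,y,a=r.x
g=lambda p:(proj(m,place(np.array([[.076-.04*np.cos(p[0]),0,.054+.04*np.sin(p[0])]]),x,y,a,.035))-[253.6,282]).ravel()
for x0 in (1.8,2.2):
  q=least_squares(g,[x0]); print(q.x,q.fun)
E
```

```text
[ 0.5167268   0.1938912  -0.26578557] -15.228391225703435 [-0.58 -0.51  0.46 -0.43  0.19  0.88 -0.05  0.37]
[2.08654919] [ 0.42313412 -0.00463509]
[2.08654919] [ 0.42313412 -0.00463514]
```

```bash
python3 -m crank '{"travel":[[0,-4,0],[0,-8,0],[0.5,-12.5,0],[0.5,-17,0],[0.5,-21.5,-1],[1,-26,-2],[1,-30.5,-3],[1,-35,-4]],"rot":[[0,0,-1],[0,0,-2],[0,0,-4],[0,0,-6],[0,0,-8],[0,0,-10],[0,0,-12],[0,0,-12]]}'; python3 -m crank '{"travel":[[0,-4,-1],[0,-5.5,-1],[0,-5.5,-1],[0,-5.5,-1],[0,-5.5,-1]],"rot":[[0,0,0],[0,0,0],[0,0,0],[0,0,0],[0,0,0]]}'
python3 - <<'E'
from h import *
s=bot.observe(); print(s['position'],s['tool_rot'],s['clock'])
m=bot.camera_model('wrist'); f=bot.grab_frame('wrist'); save('w2',f,1.5); save('w2c',f,4,(180,100,330,250))
E
```

```text
clock: 2.7
position: [0.5175, -0.1553, 0.2637]
tool_rot: [3.141, 0.0, 2.661]
force: [1.2, 0.0, -0.4]
grip_width: 0.0856
clock: 3.2
position: [0.5179, -0.2078, 0.2542]
tool_rot: [3.141, 0.0, 2.663]
force: [-0.2, 0.4, 0.4]
grip_width: 0.0855
[ 0.51792467 -0.20775835  0.25417829] [3.14089933e+00 2.18388817e-04 2.66290061e+00] 3.2
```

View pics/w2.png

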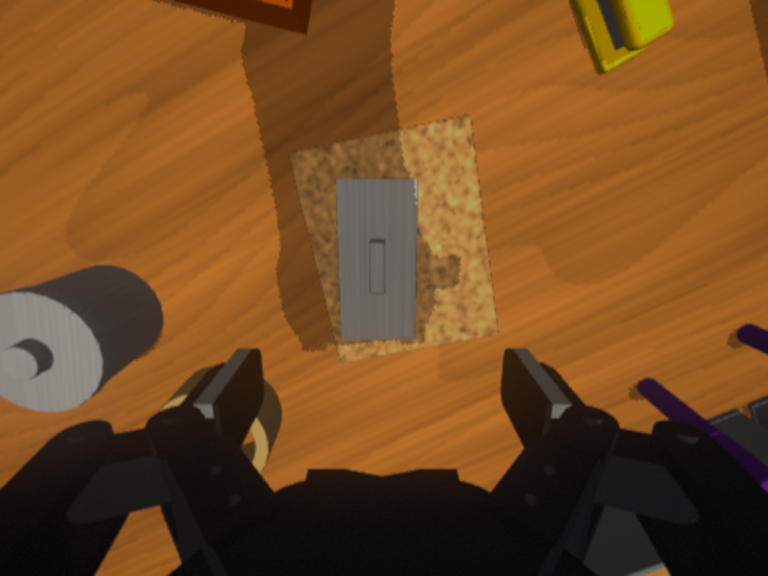

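View pics/w2c.png

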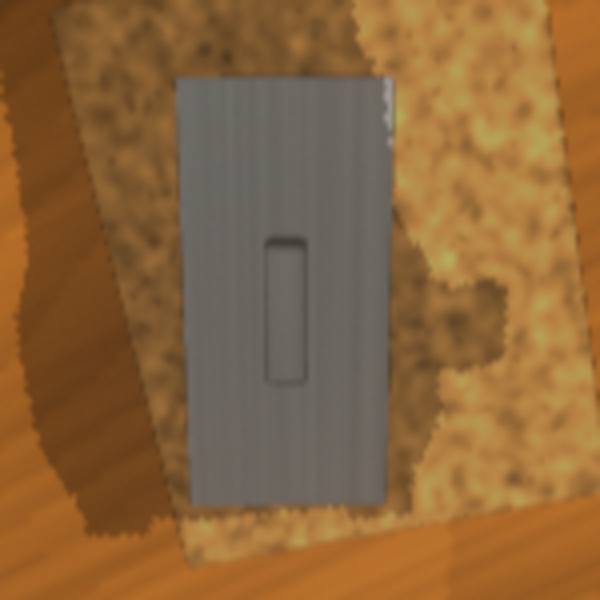

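```bash
python3 - <<'E'
from fit import *
m=bot.camera_model('wrist')
px=np.array([[177,78],[394,76],[387,503],[191,504]])/4+[180,100]-.4
r=fitrect(m,px,.129,.061,.017,[.517,-.21,-.47]); print(r.x,np.degrees(r.x[2]),r.fun.round(2))
s=bot.observe(); print((r.x[:2]-s['position'][:2])*100, np.degrees(r.x[2]+np.pi-s['tool_rot'][2]), s['position'][2])
E
```

```text
[ 0.51867899 -0.21093363 -0.47466807] -27.196477354607495 [-0.61 -0.67  0.56 -0.47  0.24  0.73 -0.18  0.76]
[ 0.07945133 -0.30594706] 0.2313891694228627 0.2541761463009074
```

```bash
python3 -m crank '{"travel":[[0.1,-0.3,-3],[0.1,-0.3,-7],[0.1,-0.3,-11],[0.1,-0.3,-14],[0.1,-0.3,-15.5],[0.1,-0.3,-16],[0.1,-0.3,-16],[0.1,-0.3,-16]],"rot":[[0,0,0],[0,0,0],[0,0,0],[0,0,0],[0,0,0],[0,0,0],[0,0,0],[0,0,0]]}' 0; 
python3 - <<'E'
from h import *
s=bot.observe(); print(s['position'],s['tool_rot'],s['clock'])
f=bot.grab_frame('wrist'); save('w3',f,1.5)
E
```

```text
clock: 4.05
position: [0.5191, -0.2127, 0.0952]
tool_rot: [3.141, 0.002, 2.661]
force: [-0.2, 0.2, -0.3]
grip_width: 0.0428
[ 0.5190869  -0.21265346  0.09524827] [3.14127496e+00 1.80598463e-03 2.66065964e+00] 4.05
```

View pics/w3.png

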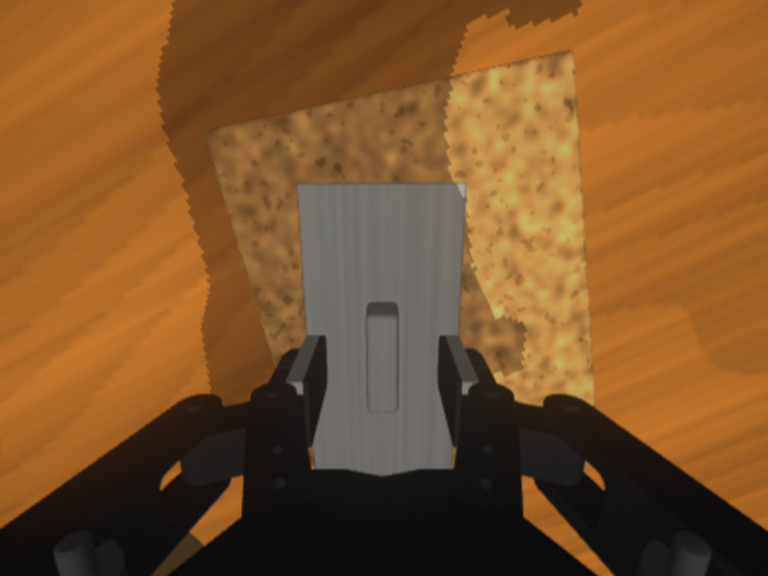

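```bash
python3 -m crank '{"travel":[[0,0,-0.2],[0,0,-0.2],[0,0,-0.2],[0,0,-0.2],[0,0,-0.2],[0,0,-0.2],[0,0,-0.2],[0,0,-0.2]],"rot":[[0,0,0],[0,0,0],[0,0,0],[0,0,0],[0,0,0],[0,0,0],[0,0,0],[0,0,0]]}' -1 50
python3 -m crank '{"travel":[[0,0,0],[0,0,0],[0,0,1],[0,0,3],[0,0,5],[0,0,5]],"rot":[[0,0,0],[0,0,0],[0,0,0],[0,0,0],[0,0,0],[0,0,0]]}'
python3 - <<'E'
from h import *
s=bot.observe(); print(s['position'],s['tool_rot'],s['clock'],s['force'],s['moment'])
f=bot.grab_frame('wrist'); save('w4',f,1.5)
E
```

```text
clock: 4.9
position: [0.5186, -0.2126, 0.0925]
tool_rot: [3.141, 0.001, 2.661]
force: [-1.3, 1.3, 7.9]
grip_width: 0.0105
clock: 5.5
position: [0.5193, -0.213, 0.1446]
tool_rot: [3.141, 0.004, 2.66]
force: [0.4, -0.8, -2.3]
grip_width: 0.0105
[ 0.51934747 -0.21304388  0.14464158] [3.14095379 0.00365124 2.66022992] 5.5 [ 0.38171438 -0.81847087 -2.3021762 ] [ 0.00498758 -0.02977796  0.00951395]
```

View pics/w4.png

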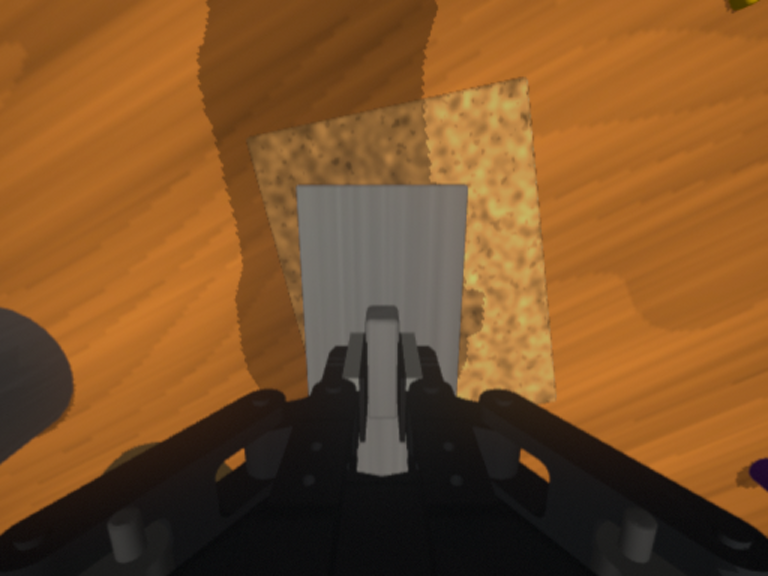

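```bash
python3 - <<'E'
from fit import *
m=bot.camera_model('wrist'); s=bot.observe(); p=s['position']
px=np.array([[297,185],[467,184],[461,340],[306,340]])/1.5-.3
w=onz(m,px,p[2]-.0755)
a=s['tool_rot'][2]-np.pi
d=w[:,:2]-p[:2]; l=np.c_[d@[np.cos(a),np.sin(a)],d@[-np.sin(a),np.cos(a)]]*1000
print(np.degrees(a),l.round(1))
E
```

```text
-27.565430276226376 [[-64.5 -28.6]
 [-64.8  30.4]
 [ -6.   31.4]
 [ -6.1 -28.6]]
```

```bash
python3 -m crank '{"travel":[[0,0,3],[0,2,6.5],[0,6,10],[0,10,10.5],[0,14.5,10.5],[0,19,10.5],[0,23.5,10.5],[0,28,10.5]],"rot":[[0,0,0],[0,0,1],[0,0,3],[0,0,5],[0,0,7],[0,0,9],[0,0,11],[0,0,12]]}'; python3 -m crank '{"travel":[[0,4,0],[-0.2,8,0],[-0.2,11,0],[-0.2,12.5,0],[-0.2,12.5,0],[-0.2,12.5,0],[-0.2,12.5,0]],"rot":[[0,0,0],[0,0,0],[0,0,0],[0,0,0],[0,0,0],[0,0,0],[0,0,0]]}'
python3 - <<'E'
from h import *
s=bot.observe(); print(s['position'],s['tool_rot'],np.degrees(s['tool_rot'][2])-180,s['clock'])
f=bot.grab_frame('wrist'); save('w5',f,1.5)
E
```

```text
clock: 6.35
position: [0.5178, 0.0692, 0.2464]
tool_rot: [-3.141, -0.001, 2.871]
force: [1.1, -0.2, -1.6]
grip_width: 0.0106
clock: 7.05
position: [0.5166, 0.1909, 0.2467]
tool_rot: [-3.141, -0.0, 2.868]
force: [0.1, 0.4, -2.0]
grip_width: 0.0104
[0.51656594 0.19085258 0.2467442 ] [-3.14079805e+00 -2.21261458e-05  2.86813611e+00] -15.667905640056773 7.05
```

View pics/w5.png

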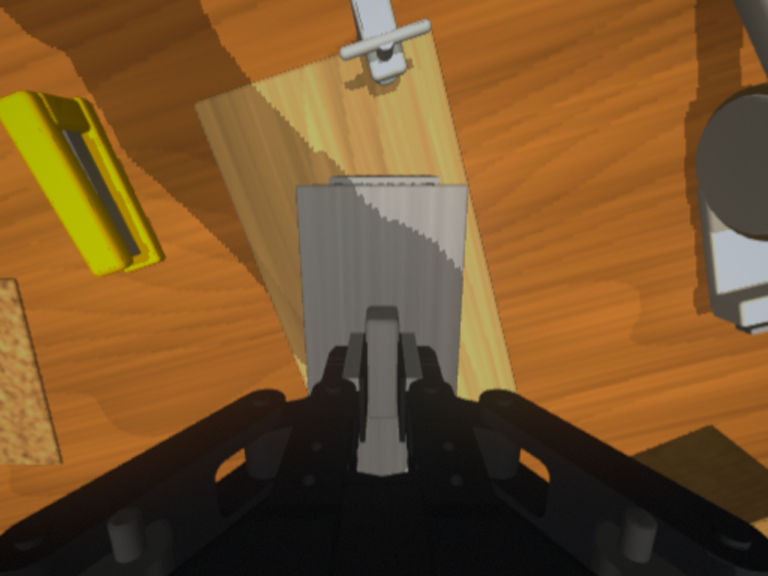

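```bash
python3 - <<'E'
from fit import *
m=bot.camera_model('wrist'); f=bot.grab_frame('wrist'); save('w5c',f,8,(210,105,305,135))
C=np.array([[-.065,.031,.05],[-.065,-.031,.05]])
print(proj(m,place(C,.5167,.1939,-.2658,.035)))
E
```

```text
[[293.55403284 116.22772653]
 [218.65662777 116.92172032]]
```

View pics/w5c.png

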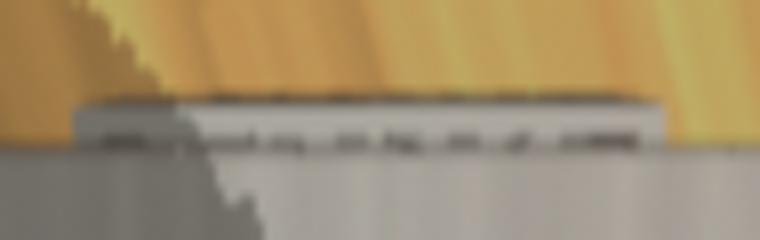

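```bash
python3 -m crank '{"travel":[[0,0.2,-2],[0,0.2,-4],[0,0.2,-6],[0,0.2,-7],[0,0.2,-7],[0,0.2,-7]],"rot":[[0,0,0.4],[0,0,0.4],[0,0,0.4],[0,0,0.4],[0,0,0.4],[0,0,0.4]]}'; python3 -m crank '{"travel":[[0,0,-0.3],[0,0,-0.6],[0,0,-0.9],[0,0,-1.1],[0,0,-1.1]],"rot":[[0,0,0],[0,0,0],[0,0,0],[0,0,0],[0,0,0]]}'
python3 - <<'E'
from h import *
s=bot.observe(); print(s['position'],s['tool_rot'],np.degrees(s['tool_rot'][2])-180,s['clock'],s['force'])
f=bot.grab_frame('wrist'); save('w6',f,1.5);f=bot.grab_frame('scene'); save('s6',f,4,(230,190,380,300))
E
```

```text
clock: 7.75
position: [0.5167, 0.1942, 0.1775]
tool_rot: [3.141, 0.0, 2.876]
force: [0.9, -0.3, -1.4]
grip_width: 0.0102
clock: 8.25
position: [0.5163, 0.1943, 0.1656]
tool_rot: [-3.141, -0.0, 2.877]
force: [-0.6, -0.1, -1.4]
grip_width: 0.0103
[0.51630843 0.1943139  0.16564441] [-3.14126028e+00 -2.62426177e-04  2.87683821e+00] -15.169312290027193 8.25 [-0.56246906 -0.11893251 -1.41771983]
```

View pics/w6.png

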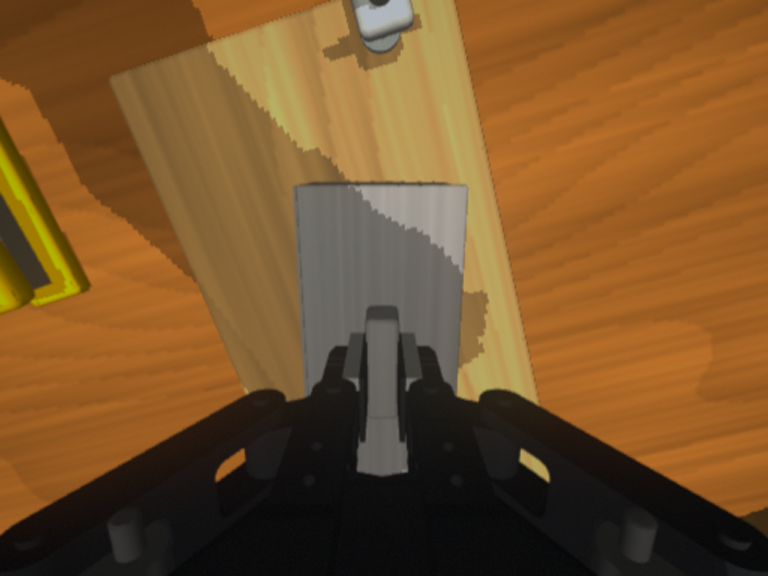

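View pics/s6.png

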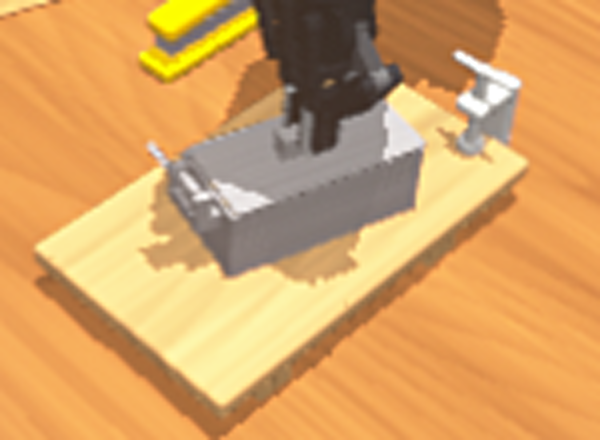

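```bash
python3 -m crank '{"travel":[[0,0,-0.2],[0,0,-0.3],[0,0,-0.4],[0,0,-0.4]],"rot":[[0,0,0],[0,0,0],[0,0,0],[0,0,0]]}'
```

```text
clock: 8.75
position: [0.5165, 0.1943, 0.1634]
tool_rot: [3.141, 0.0, 2.877]
force: [-10.3, -5.4, 33.9]
grip_width: 0.0106
```

```bash
python3 -m crank '{"travel":[[0,0,0.2],[0,0,0.2]],"rot":[[0,0,0],[0,0,0]]}';python3 -m crank '{"travel":[[0,0,0],[0,0,0],[0,0,0.5],[0,0,2],[0,0,4],[0,0,7],[0,0,10],[0,0,10]],"rot":[[0,0,0],[0,0,0],[0,0,0],[0,0,0],[0,0,0],[0,0,0],[0,0,0],[0,0,0]]}' 0
python3 - <<'E'
from h import *
s=bot.observe(); print(s['position'],s['tool_rot'],np.degrees(s['tool_rot'][2])-180,s['clock'],s['force'])
f=bot.grab_frame('wrist'); save('w7',f,1.5);f=bot.grab_frame('scene'); save('s7',f,4,(230,190,380,300))
E
```

```text
clock: 8.95
position: [0.5165, 0.1944, 0.1641]
tool_rot: [3.141, 0.0, 2.877]
force: [0.5, -0.3, -1.6]
grip_width: 0.0105
clock: 9.75
position: [0.5177, 0.1949, 0.2677]
tool_rot: [3.138, 0.004, 2.877]
force: [0.4, 1.1, -0.0]
grip_width: 0.0429
[0.51766362 0.19487971 0.26766178] [3.1378594  0.00418592 2.87671195] -15.17654619593759 9.75 [ 0.39585292  1.10770536 -0.03673351]
```

View pics/w7.png

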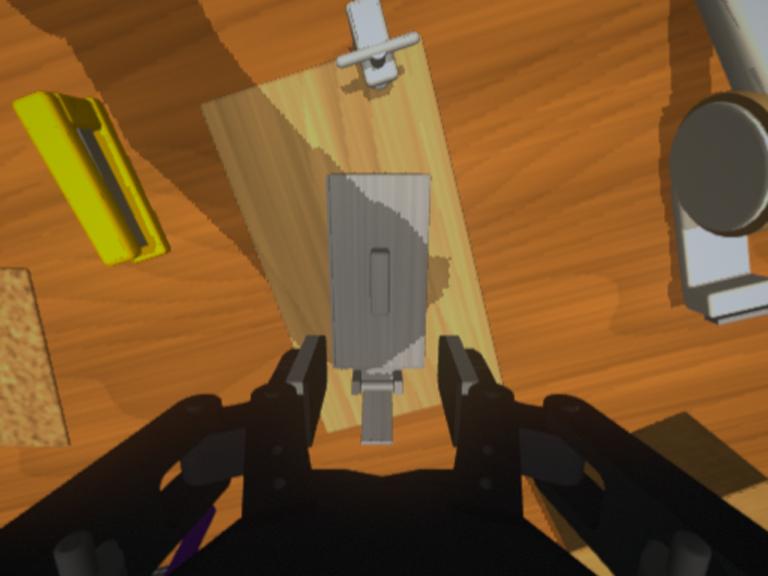

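View pics/s7.png

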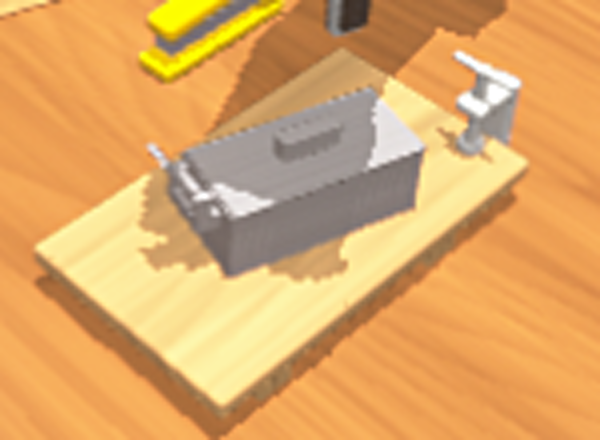

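```bash
python3 -m crank '{"travel":[[4,-1,0],[8,-2.2,0],[12.4,-3.5,0],[12.4,-3.5,0],[12.4,-3.5,-2],[12.4,-3.5,-5],[12.4,-3.5,-8.5],[12.4,-3.5,-8.5]],"rot":[[0,0,0],[0,0,0],[0,0,0],[0,0,0],[0,0,0],[0,0,0],[0,0,0],[0,0,0]]}' -1 50
python3 - <<'E'
from h import *
s=bot.observe(); print(s['position'],s['tool_rot'],np.degrees(s['tool_rot'][2])-180,s['clock'],s['force'])
f=bot.grab_frame('wrist'); save('w8',f,1.5);f=bot.grab_frame('scene'); save('s8',f,4,(230,170,380,300))
E
```

```text
clock: 10.65
position: [0.6378, 0.159, 0.1738]
tool_rot: [-3.137, -0.007, 2.877]
force: [-0.7, 0.9, -0.1]
grip_width: 0.0001
[0.63784133 0.15901314 0.17378023] [-3.13725892 -0.00694444  2.87723441] -15.14661186553198 10.65 [-0.72347515  0.94743281 -0.05790626]
```

View pics/w8.png

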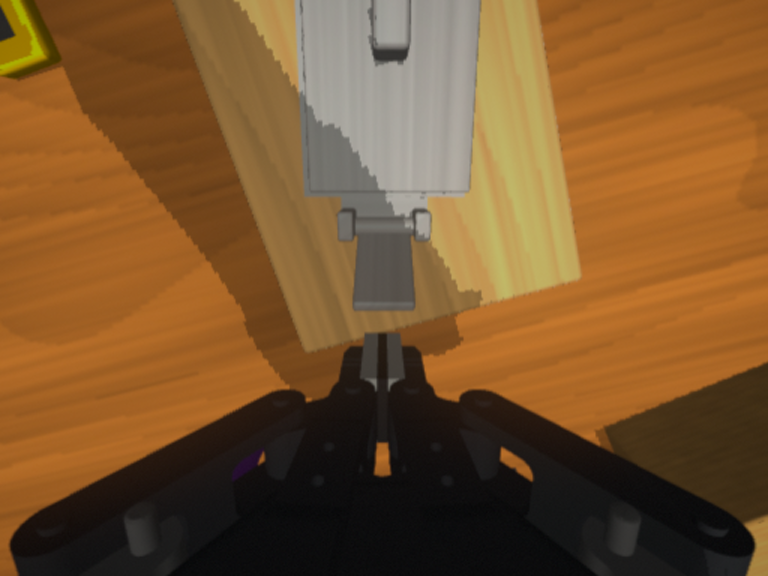

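View pics/s8.png

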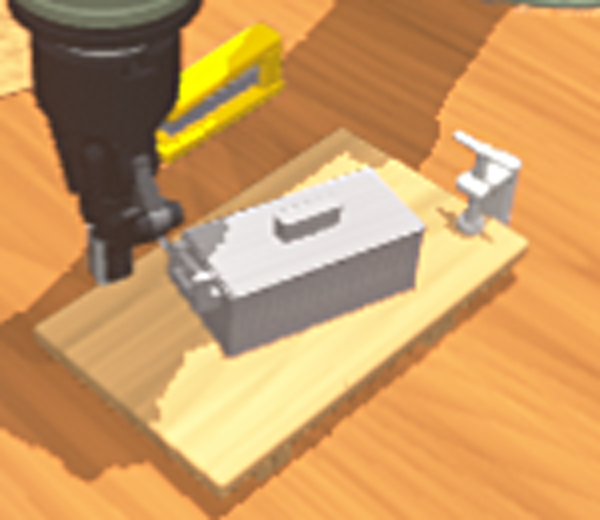

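```bash
python3 -m crank '{"travel":[[0,0,0],[0,0,0]],"rot":[[0,0,0],[0,0,0]]}'
python3 - <<'E'
from fit import *
s=bot.observe(); m=bot.camera_model('wrist'); f=bot.grab_frame('wrist'); save('w9',f,4,(180,40,330,240))
C=np.array([[.065,.031,.05],[.065,-.031,.05],[.0645,.0305,.053],[.0645,-.0305,.053]])
print(s['position'],proj(m,place(C,.5165,.194,-.265,.035)))
E
```

```text
clock: 10.95
position: [0.641, 0.1596, 0.1805]
tool_rot: [3.14, 0.002, 2.877]
force: [0.8, 0.8, 0.5]
grip_width: -0.0002
[0.64099395 0.15957346 0.18053435] [[305.98780958 121.55547428]
 [201.24148359 121.66177811]
 [306.13652077 120.89296208]
 [201.0860342  120.9989664 ]]
```

View pics/w9.png

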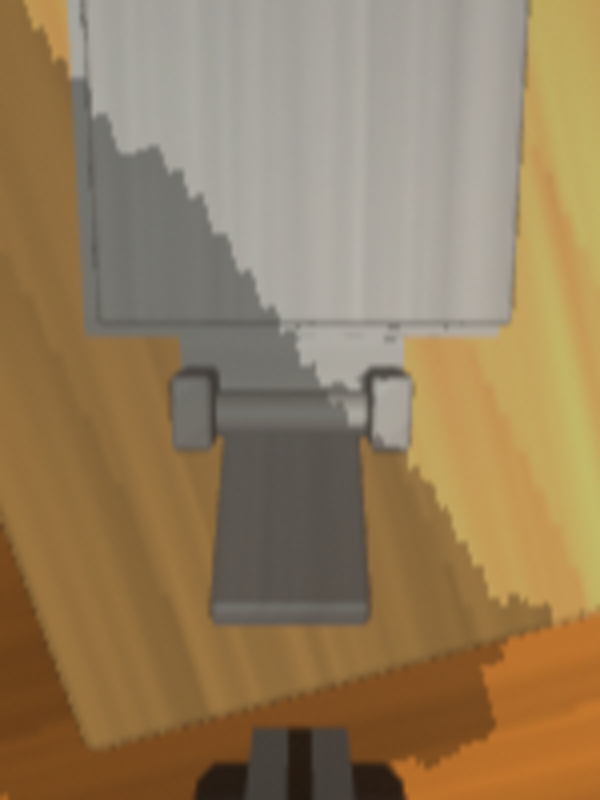

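```bash
python3 -m crank '{"travel":[[0,0,2.5],[0,0,5],[-4,1.1,5],[-8,2.2,5],[-12.4,3.3,5],[-12.4,3.3,5],[-12.4,3.3,5],[-12.4,3.3,5]],"rot":[[0,0,0],[0,0,0],[0,0,0],[0,0,0],[0,0,0],[0,0,0],[0,0,0],[0,0,0]]}' 0; python3 -m crank '{"travel":[[0,0,0],[0,0,0]],"rot":[[0,0,0],[0,0,0]]}'
python3 - <<'E'
from fit import *
s=bot.observe(); m=bot.camera_model('wrist'); f=bot.grab_frame('wrist'); save('w10',f,4,(190,90,310,270)); print(s['position'],s['tool_rot'])
E
```

```text
clock: 11.8
position: [0.5174, 0.1923, 0.2295]
tool_rot: [3.141, 0.001, 2.876]
force: [-0.3, 1.1, -0.5]
grip_width: 0.0431
clock: 12.0
position: [0.517, 0.192, 0.2288]
tool_rot: [-3.141, 0.0, 2.876]
force: [-0.5, 1.0, 0.1]
grip_width: 0.0425
[0.51701299 0.19202614 0.22877593] [-3.14149508e+00  1.74616820e-04  2.87589691e+00]
```

View pics/w10.png

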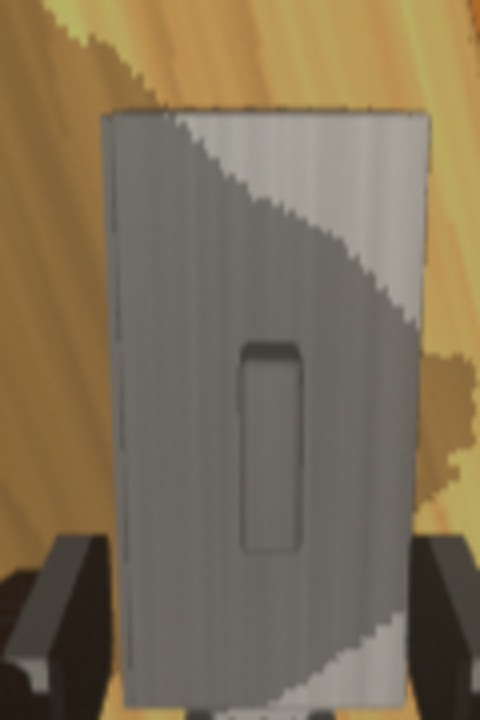

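```bash
python3 -m crank '{"travel":[[0,0.1,-3],[0,0.1,-5.5],[0,0.1,-6.4],[0,0.1,-6.4],[0,0.1,-6.4]],"rot":[[0,0,0],[0,0,0],[0,0,0],[0,0,0],[0,0,0]]}' 0; python3 -m crank '{"travel":[[0,0,0],[0,0,0],[0,0,0],[0,0,0],[0,0,0],[0,0,0]],"rot":[[0,0,0],[0,0,0],[0,0,0],[0,0,0],[0,0,0],[0,0,0]]}' -1 30
```

```text
clock: 12.55
position: [0.5169, 0.1934, 0.1656]
tool_rot: [3.141, 0.001, 2.877]
force: [-0.3, -0.0, -0.1]
grip_width: 0.0426
clock: 13.15
position: [0.5168, 0.1936, 0.1658]
tool_rot: [3.141, 0.001, 2.877]
force: [-0.8, 0.2, 8.3]
grip_width: 0.0111
```

```bash
python3 -m crank '{"travel":[[0.1,-0.1,0],[0.1,-0.1,-0.1],[0.1,-0.1,-0.1]],"rot":[[0,0,0],[0,0,0],[0,0,0]]}'; python3 -m crank '{"travel":[[0,0,0],[0,0,0],[0,0,0],[0,0,2],[0,0,4],[0,0,6.5],[0,0,6.5],[0,0,6.5]],"rot":[[0,0,0],[0,0,0],[0,0,0],[0,0,0],[0,0,0],[0,0,0],[0,0,0],[0,0,0]]}' 0
python3 - <<'E'
from fit import *
s=bot.observe(); m=bot.camera_model('wrist'); f=bot.grab_frame('wrist'); save('w11',f,4,(190,90,310,270)); print(s['position'],s['tool_rot'])
E
```

```text
clock: 13.45
position: [0.5171, 0.1934, 0.1657]
tool_rot: [3.14, -0.0, 2.878]
force: [-13.7, 1.2, 31.4]
grip_width: 0.0109
clock: 14.25
position: [0.5175, 0.1924, 0.229]
tool_rot: [3.141, 0.001, 2.877]
force: [-0.9, 0.1, 0.1]
grip_width: 0.0426
[0.51748178 0.192418   0.22902446] [3.14111100e+00 5.53934110e-04 2.87683297e+00]
```

View pics/w11.png

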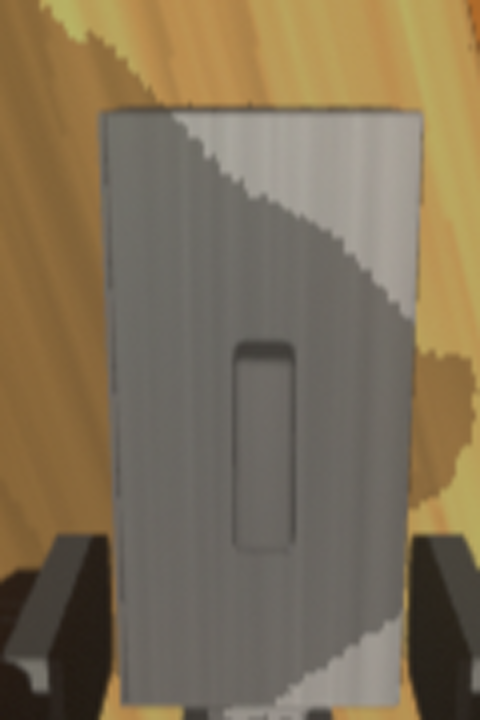

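```bash
python3 -m crank '{"travel":[[4,-1,0.5],[8,-2.2,0.5],[12.4,-3.3,0.5],[12.4,-3.3,0.5],[12.4,-3.3,-2],[12.4,-3.3,-4.6],[12.4,-3.3,-4.6],[12.4,-3.3,-4.6]],"rot":[[0,0,0],[0,0,0],[0,0,0],[0,0,0],[0,0,0],[0,0,0],[0,0,0],[0,0,0]]}' -1 50;  python3 -m crank '{"travel":[[0,0,0],[0,0,0]],"rot":[[0,0,0],[0,0,0]]}'
```

```text
clock: 15.1
position: [0.6411, 0.1594, 0.1826]
tool_rot: [-3.141, -0.001, 2.877]
force: [0.8, 0.2, 0.5]
grip_width: -0.0001
clock: 15.3
position: [0.6418, 0.1596, 0.1841]
tool_rot: [3.141, 0.001, 2.877]
force: [-0.4, -0.1, 0.9]
grip_width: 0.0
```

```bash
python3 -m crank '{"travel":[[-1,0.3,0],[-2,0.5,0],[-2.8,0.75,0],[-3.6,1,0],[-4.4,1.2,0],[-5.2,1.4,0],[-6,1.6,0],[-6,1.6,0]],"rot":[[0,0,0],[0,0,0],[0,0,0],[0,0,0],[0,0,0],[0,0,0],[0,0,0],[0,0,0]]}'
python3 - <<'E'
from fit import *
s=bot.observe(); m=bot.camera_model('wrist'); f=bot.grab_frame('wrist'); save('w12',f,1.5); print(s['position'],s['force'])
f=bot.grab_frame('scene'); save('s12',f,4,(230,170,380,300))
E
```

```text
clock: 16.1
position: [0.5803, 0.1759, 0.1829]
tool_rot: [-3.141, -0.001, 2.878]
force: [-0.4, -0.4, -0.6]
grip_width: 0.0001
[0.58034676 0.17589285 0.1828827 ] [-0.41118278 -0.35903773 -0.64904745]
```

View pics/w12.png

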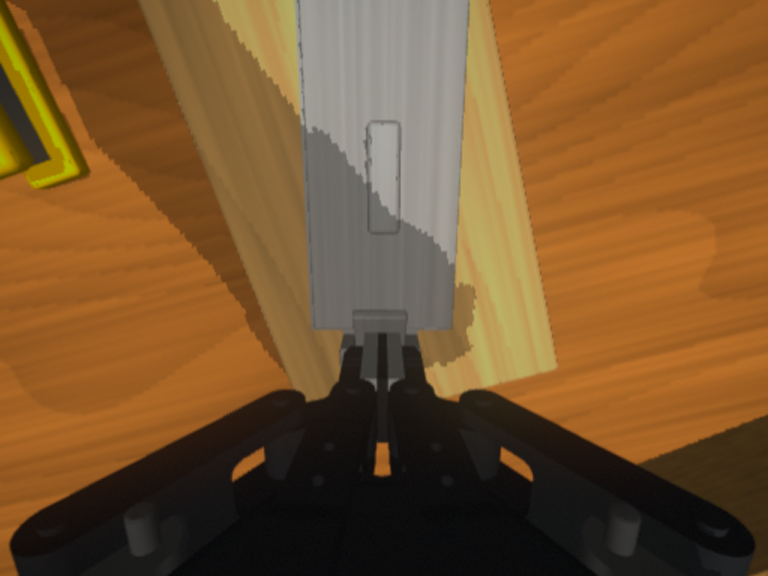

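View pics/s12.png

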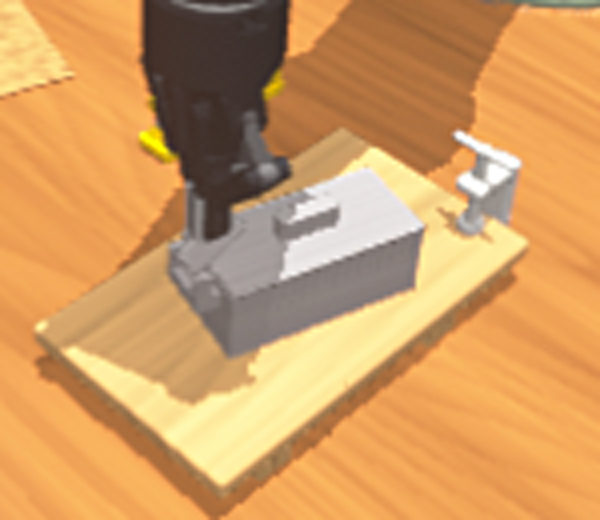

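```bash
python3 -m crank '{"travel":[[-0.4,0.1,-0.5],[-0.9,0.25,-0.75],[-1.35,0.35,-0.85],[-1.65,0.45,-1.1],[-1.65,0.45,-1.4],[-1.65,0.45,-1.6],[-1.65,0.45,-1.7],[-1.65,0.45,-1.7]],"rot":[[0,0,0],[0,0,0],[0,0,0],[0,0,0],[0,0,0],[0,0,0],[0,0,0],[0,0,0]]}'
python3 - <<'E'
from fit import *
s=bot.observe(); m=bot.camera_model('wrist'); f=bot.grab_frame('wrist'); save('w13',f,1.5); print(s['position'],s['force'])
E
```

```text
clock: 17.0
position: [0.565, 0.1799, 0.1658]
tool_rot: [-3.142, -0.0, 2.877]
force: [0.2, 0.9, -0.1]
grip_width: -0.0002
[0.56498246 0.17988666 0.16575683] [ 0.1914201   0.86108101 -0.09944029]
```

View pics/w13.png

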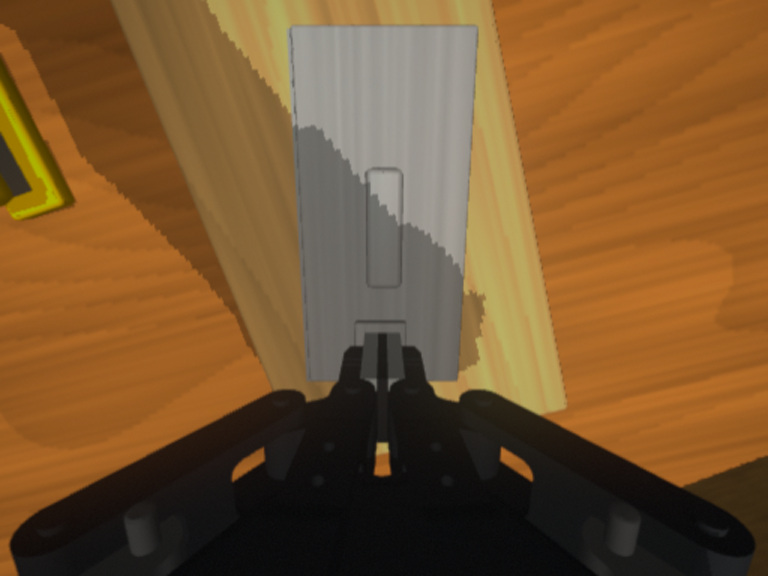

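```bash
python3 -m crank '{"travel":[[0,0,-0.1],[0,0,-0.1],[0,0,-0.1]],"rot":[[0,0,0],[0,0,0],[0,0,0]]}';python3 -m crank '{"travel":[[0,0,-0.1],[0,0,-0.1]],"rot":[[0,0,0],[0,0,0]]}'
```

```text
clock: 17.35
position: [0.5651, 0.1799, 0.1654]
tool_rot: [3.141, 0.0, 2.877]
force: [-1.8, -0.6, 8.2]
grip_width: 0.0
clock: 17.55
position: [0.5652, 0.1799, 0.1651]
tool_rot: [3.141, 0.001, 2.877]
force: [-6.4, -1.4, 20.9]
grip_width: 0.0
```

```bash
python3 -m crank '{"travel":[[0,0,0.5],[0,0,2],[0,0,5],[-2,0.5,8],[-4.8,1.3,9],[-4.8,1.3,9],[-4.8,1.3,9],[-4.8,1.3,9]],"rot":[[0,0,0],[0,0,0],[0,0,0],[0,0,0],[0,0,0],[0,0,0],[0,0,0],[0,0,0]]}' 1
python3 - <<'E'
from fit import *
s=bot.observe(); m=bot.camera_model('wrist'); f=bot.grab_frame('wrist'); save('w14',f,4,(180,90,320,280)); print(s['position'],s['force'],s['grip_width'])
f=bot.grab_frame('scene'); save('s14',f,5,(260,200,350,280))
E
```

```text
clock: 18.35
position: [0.5174, 0.1927, 0.254]
tool_rot: [-3.142, 0.0, 2.877]
force: [0.8, -0.0, 0.7]
grip_width: 0.0855
[0.51740935 0.19266394 0.25403693] [ 0.79578745 -0.00898465  0.6950622 ] 0.08549004226872335
```

View pics/w14.png

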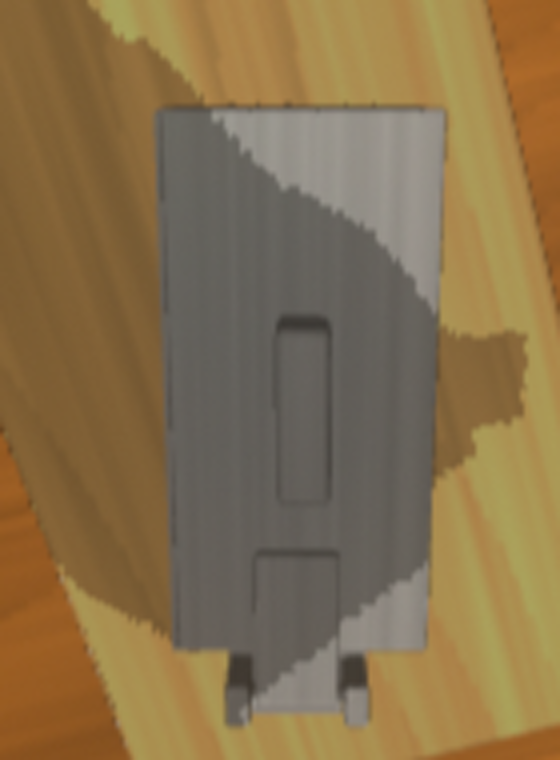

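View pics/s14.png

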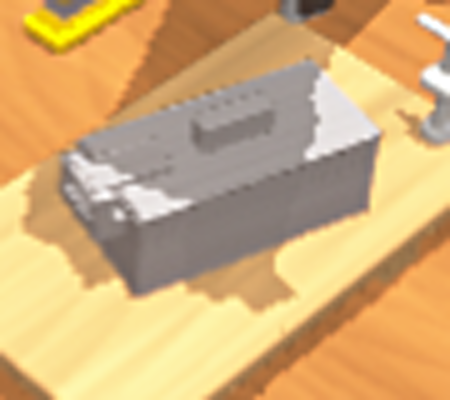

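```bash
python3 - <<'E'
from fit import *
m=bot.camera_model('wrist'); s=bot.observe(); p=s['position']
px=np.array([[157,108],[445,108],[427,650],[174,649]])/4+[180,90]-.4
r=fitrect(m,px,.129,.061,.088,[.517,.193,-.265]); print(r.x,np.degrees(r.x[2]),r.fun.round(2))
a=s['tool_rot'][2]-np.pi; d=(r.x[:2]-p[:2]); print(p,np.degrees(a), d@[np.cos(a),np.sin(a)],d@[-np.sin(a),np.cos(a)])
E
```

```text
[ 0.51600268  0.19417447 -0.26734164] -15.317547572996412 [-0.26 -0.75  0.29 -0.69 -0.33  0.85  0.3   1.09]
[0.51733533 0.19255282 0.25358869] -15.206230479451722 -0.0017113445484853698 0.0012153202805744473
```

```bash
python3 -m crank '{"travel":[[0,0,-3],[0,0,-6],[0,0,-9],[0,0,-11.5],[0,0,-13],[0,0,-13.6],[0,0,-13.6],[0,0,-13.6]],"rot":[[0,0,0],[0,0,0],[0,0,0],[0,0,0],[0,0,0],[0,0,0],[0,0,0],[0,0,0]]}'
python3 - <<'E'
from fit import *
s=bot.observe(); f=bot.grab_frame('wrist'); save('w15',f,1.5); print(s['position'],s['force'],s['grip_width'])
E
```

```text
clock: 19.25
position: [0.5173, 0.1929, 0.1184]
tool_rot: [3.141, 0.0, 2.877]
force: [0.3, 0.5, 0.6]
grip_width: 0.0857
[0.51729977 0.19288201 0.11841673] [0.29008893 0.49823509 0.61528498] 0.08568289788004085
```

View pics/w15.png

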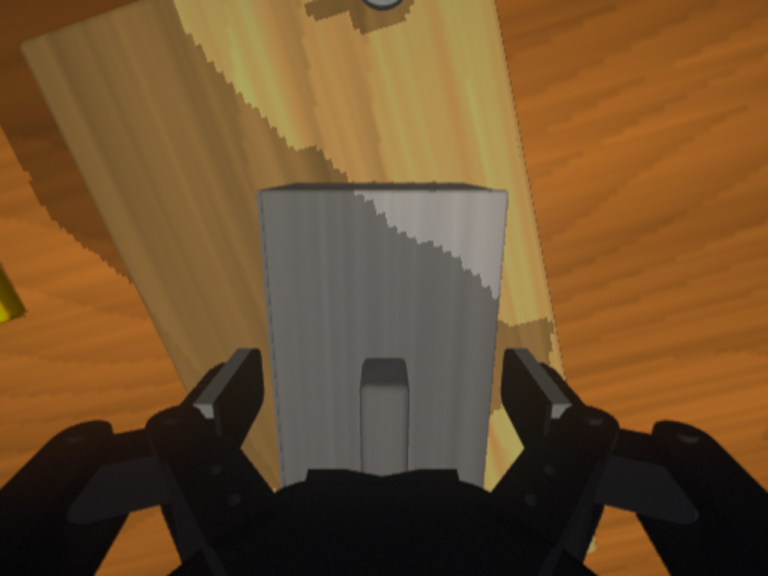

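```bash
python3 -m crank '{"travel":[[0,0,0],[0,0,0],[0,0,0],[0,0,0],[0,0,0],[0,0,0]],"rot":[[0,0,0],[0,0,0],[0,0,0],[0,0,0],[0,0,0],[0,0,0]]}' -1 70; python3 -m crank '{"travel":[[0,0,0],[0,0,0.3],[0,0,0.6],[0,0,1],[0,0,1.5],[0,0,2]],"rot":[[0,0,0],[0,0,0],[0,0,0],[0,0,0],[0,0,0],[0,0,0]]}'
python3 - <<'E'
from fit import *
s=bot.observe(); f=bot.grab_frame('wrist'); save('w16',f,1.5); print(s['position'],s['force'],s['moment'],s['grip_width'])
f=bot.grab_frame('scene'); save('s16',f,4,(230,170,380,300))
E
```

```text
clock: 19.9
position: [0.5171, 0.1928, 0.1188]
tool_rot: [3.141, 0.001, 2.877]
force: [-3.9, -1.9, 12.6]
grip_width: 0.0611
clock: 20.5
position: [0.5169, 0.1929, 0.1383]
tool_rot: [-3.142, -0.0, 2.877]
force: [-0.3, -0.4, -4.8]
grip_width: 0.0611
[0.51687785 0.19293433 0.1383148 ] [-0.28909492 -0.40261845 -4.76608385] [ 0.03457857 -0.00413441 -0.03233684] 0.06113760780645684
```

View pics/w16.png

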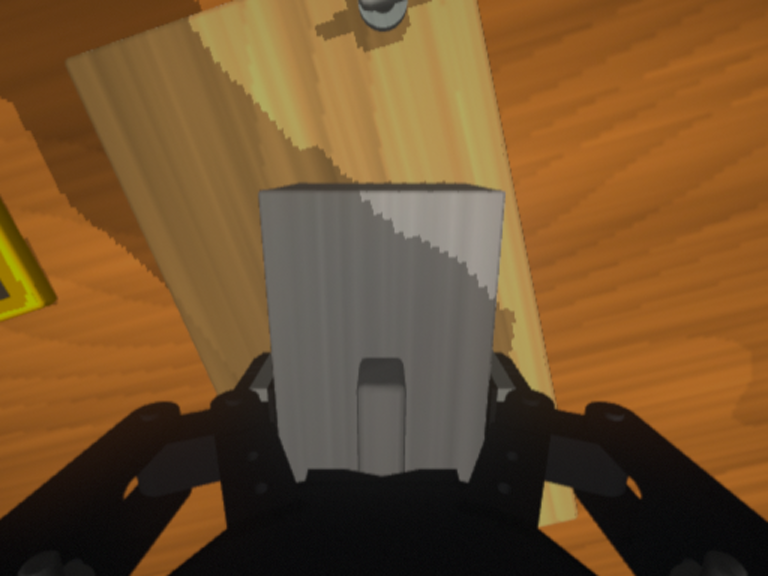

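View pics/s16.png

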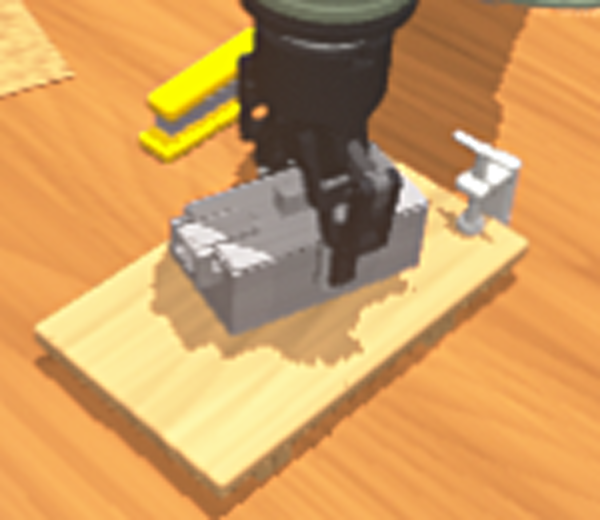

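```bash
python3 -m crank '{"travel":[[0,0,1],[0,0,2.5],[0,0,4],[0,0,5.5],[0,0,6.8],[0,0,7.7],[0,0,8.1],[0,0,8.1]],"rot":[[0,0,0],[0,0,0],[0,0,0],[0,0,0],[0,0,0],[0,0,0],[0,0,0],[0,0,0]]}';python3 -m crank '{"travel":[[0,0,0],[0,0,0],[0,0,0],[0,0,0],[0,0,0],[0,0,0]],"rot":[[0,0,0],[0,0,0],[0,0,0],[0,0,0],[0,0,0],[0,0,0]]}'
python3 - <<'E'
from fit import *
s=bot.observe(); f=bot.grab_frame('wrist'); save('w17',f,1.5); print(s['position'],s['tool_rot'],s['force'],s['moment'],s['grip_width'],abs(s['qd']).max())
f=bot.grab_frame('scene'); save('s17',f,4,(230,140,380,290)); save('s17f',f,1.5); save('t17',bot.grab_frame('top'),1.5)
E
```

```text
clock: 21.4
position: [0.517, 0.193, 0.2192]
tool_rot: [3.141, 0.0, 2.877]
force: [-0.5, 1.2, -4.7]
grip_width: 0.0614
clock: 22.0
position: [0.5169, 0.1929, 0.2188]
tool_rot: [-3.141, -0.0, 2.877]
force: [-0.4, -0.6, -5.0]
grip_width: 0.0611
[0.51690093 0.19290416 0.21883289] [-3.14149484e+00 -4.64828498e-05  2.87695635e+00] [-0.38009556 -0.59519136 -4.95791476] [0.00094032 0.04698221 0.01955318] 0.06105784382560471 0.0014205997037134244
```

View pics/w17.png

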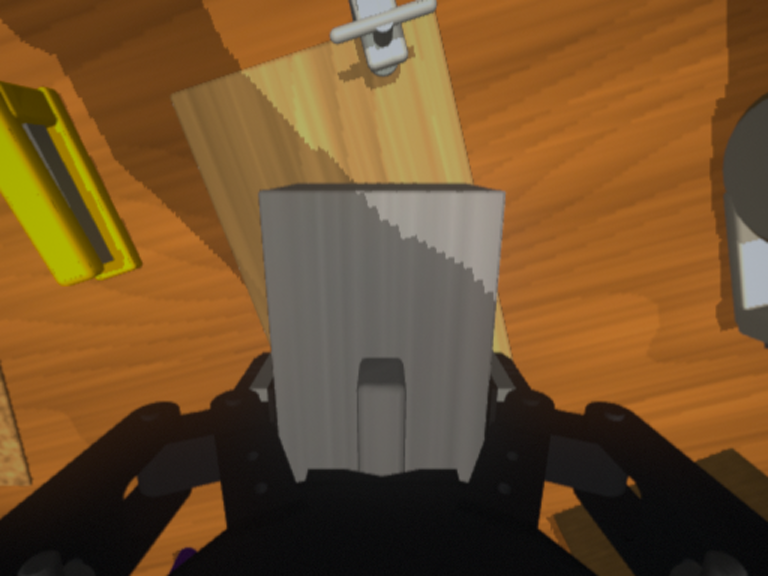

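View pics/s17.png

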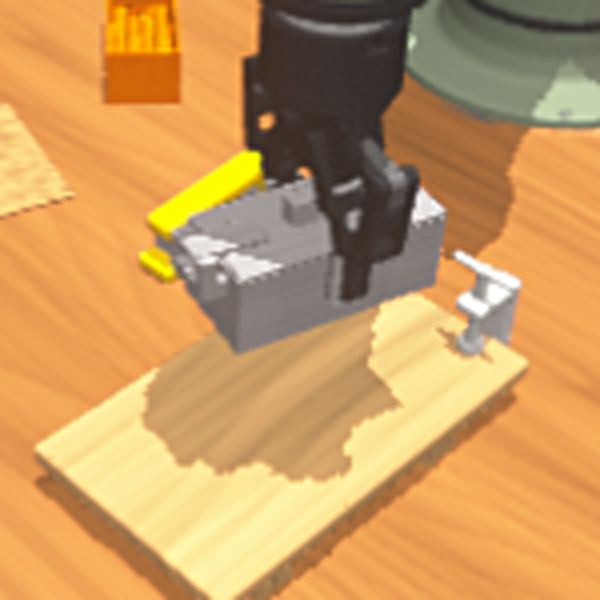

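View pics/t17.png

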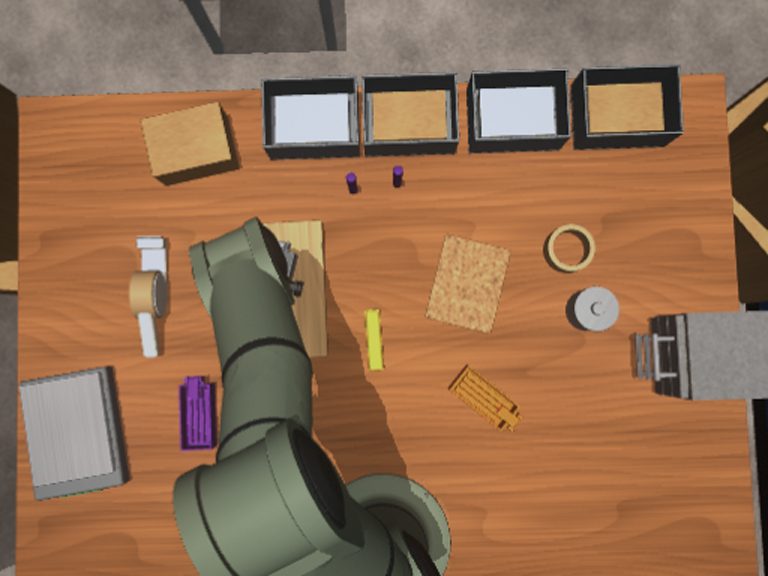

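```bash
python3 -c "
from workcell import bot
print(bot.job_done())"
```

```text
the job is handed in; nothing more can be done
None
```

The tin is closed and I handed the job in at about 22 s. The arm is holding it 10 cm above the board by its two long sides (70 N grip).

- **Lid:** It first went home about 1.5 mm off centre. I took the knob again, recentred it and pressed it down; the next picture showed it square and flush.
- **Clip:** I folded it over with the closed fingertips and pressed it down with about 21 N. It looked flat over the lid afterwards.
- **Hold:** The tin came up from TCP z 0.119 to 0.219 m. The wrist force was a steady −5.0 N, against about 4.6 N expected for the closed tin. The tool stood level, joint speeds were near zero, and the tin sat unchanged in the wrist view after the lift.
- **Bystanders:** In the last overhead picture the stapler, pens, tape gun, round tin and tape roll, and both look-alikes, were where they started.

**Small disagreements in the checks:** The wrist camera read about 1 mm to one side throughout, which I corrected for. The final finger opening read 61.1 mm where the tin is 62 mm wide. That could be gauge error, or the pads bearing partly on the lid's 61 mm plate.

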